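# Gauge three sleeves on the plug pins and reject the one that does not fit

### The job

Test the three sleeves on the horizontal plug gauge: push each one along its rails onto its pin, until its open rim seats against the grey back plate or it will go no further, without forcing one that stops short. Leave the two that fit fully home on their pins; draw the one that stops short back off its pin and set it down, not dropped, in the open metal tray beside the gauge, leaving the other things on the desk where they are.

Things in the scene. Friction and masses are not known exactly. Their poses are not given: they have to be found in the camera images.
- gauge: fixed plug-gauge fixture, 210 x 250 mm, 79 mm high. Origin on the desk under its middle; x points from its open front to the grey back plate (away from the robot), y left, z up. Three lanes along x at y = -0.09, 0, +0.09 m, axis 50 mm above the desk; in each, two steel rails (tops 28.5 mm high, outer edges 22 mm off the axis, x = -0.104 to 0.075) carry a sleeve. Pushing one takes 1 to 3 N
- pin_nose (a point): middle of the nose of the middle lane's pin, at x = 0.017, y = 0 on the gauge, 50 mm up; the other two pins are the same, 90 mm to either side. Pins are 29 mm thick, 58 mm long, rooted in the back plate at x = 0.075. A sleeve fully home has its centre at x = 0.040 on the gauge; the bad one stops with its centre at about x = 0.012 and is off the pin when its centre is nearer than x = -0.018
- sleeve_p: aluminium sleeve lying along a gauge lane, closed flat end to the robot (push there), open end to the pin. 52 mm outside, 70 mm long, bore 35 mm wide, 62 mm deep, 0.18 to 0.29 kg. Origin at its centre, x axis along it to the open end. Three look alike, lanes vary; exactly one, not told which, has a hidden ridge 30 mm inside its bore that stops it
- sleeve_q: aluminium sleeve lying along a gauge lane, closed flat end to the robot (push there), open end to the pin. 52 mm outside, 70 mm long, bore 35 mm wide, 62 mm deep, 0.18 to 0.29 kg. Origin at its centre, x axis along it to the open end. Three look alike, lanes vary; exactly one, not told which, has a hidden ridge 30 mm inside its bore that stops it
- sleeve_r: aluminium sleeve lying along a gauge lane, closed flat end to the robot (push there), open end to the pin. 52 mm outside, 70 mm long, bore 35 mm wide, 62 mm deep, 0.18 to 0.29 kg. Origin at its centre, x axis along it to the open end. Three look alike, lanes vary; exactly one, not told which, has a hidden ridge 30 mm inside its bore that stops it
- reject_tray: fixed open tray of plain sheet metal with a dark mat on its floor, left of the gauge: 150 mm along its x, 190 mm along its y, 30 mm high, walls 3 mm, floor 5.5 mm above the desk. Origin at the centre of its underside
- caliper: steel digital caliper lying flat, about 230 x 72 x 17 mm, at the right edge of the work; a bystander; origin at the centre of its underside
- vee_block: small steel V block, 45 x 40 x 32 mm, left of the tray; a bystander; origin at the centre of its underside
- felt_pen: white marker pen lying flat, 135 x 17 x 16 mm, at the desk's front edge before the gauge; a bystander; origin at the centre of its underside

How it is judged:
By the outcome, as a careful person would: the job done as asked, in the order asked, and still so for the second after the job is handed in, with the robot touching nothing.
It also fails if it takes over 67 s, if anything falls off the work surface, if the arm or the gripper's body presses on something with over 40 N, if the wrist force passes 120 N, or if a joint passes its speed limit or range.

### The arm

A 7-joint arm with a two-finger parallel gripper is mounted at the origin on a cart in front of the work surface, level with it; the furniture and walls round the work are solid. World frame = base frame: x ahead of the robot, y to its left, z up, the work surface at z = 0. Lengths are in m, angles in rad, forces in N, time in s.
With the tool pointing down it reaches from about 0.4 to 0.85 m from the base axis. Payload 6.9 kg.
Tool frame: the origin (TCP) lies on the centre line of the jaws, within the pads' length; the fingertips stand 19 mm ahead of it and the grasp point (between the pads) is the TCP; z points along the fingers, y is the line along which they close (so a half turn about z gives the same grasp; the last joint's range is limited). The gripper opens to 85 mm and grips with 20 to 120 N. Pads are 22 mm wide; open, the fingers measure 114 mm over their backs; the gripper's body (76 mm by 85 mm) begins 54 mm behind the grasp point. The pads swing forward as they close: fully open they stand 13 mm farther back than shut.
Start: joints at [-1.188, 0.507, -0.238, 1.5, 0.126, 1.149, -0.155], TCP at [0.171, 0.601, 0.25] pointing down, gripper open.
Joint ranges: [-3.08, 3.08], [-0.24, 2.05], [-1.43, 1.35], [0, 2.5], [-1.52, 4.66], [0.17, 1.96], [-2.89, 2.89]. Speed limits (rad/s): [2.39, 2.39, 3.14, 3.14, 3.14, 3.14, 3.14].

### API

Orientations are given as a rotation vector (axis times angle).
In Python, from rig import ctrl gives the robot as it stands.
- The arm moves only by the shell command python3 drive.py 'ROWS' [OPENING] [FORCE]. ROWS is rows parted by semicolons, their numbers by spaces, 1 to 12 of them, each of 4 numbers: dx, dy, dz in m, then a turn about the tool's z in rad; each row shifts and turns the commanded pose from where the row before left it, along the tool's axes as they then stand; what a row does not reach is not made up. A row lasts 1/12 s, in which the tool goes at most 0.0417 m and 0.125 rad, less where a joint would pass 70% of its speed; a pose out of reach is approached as far as the arm can. OPENING is the finger opening in m, set as the command begins (- or left out keeps the last). The fingers move at their own pace and stop on an object; FORCE is the grip in N (left out, the last holds). Time passes only in rows, so rows that do not move let the fingers close. It prints the time, the measured TCP pose, the force, the opening and the grip force at its end.
- ctrl.get_obs(): the state, without advancing time (a new reading comes with each control period).
- ctrl.read_camera(name): name is "scene" or "top"; returns the picture (480x640x3 uint8, red, green, blue); there is no depth.
- ctrl.camera_model(name): a dict with "mtx" (3x3 intrinsics, pixels), "R" (3x3) and "t" (3): a world point X has camera coordinates R X + t. Camera axes: x right, y down, z forward; pixel columns grow to the right and rows downward; lengths in m; the calibration is good to about 2 mm. A picture is of the moment at which its call begins. camera_model takes no time and is no camera call.
- ctrl.close_job(): hands the job in; it is judged then, once.
The state is a dict: "time": time; "qpos": joint angles; "joint_vel": joint speeds; "joint_torque": joint torques, N m; "eef_pos": TCP position; "ee_rot": TCP orientation; "force": force on the tool from outside, world axes, zero at the start; "ft_torque": the same for the moment, N m; "width": finger opening in m; "grasp_force": force on a finger pad.
Only numpy, scipy, OpenCV 4.12 (cv2) and the standard library are available. Lean on these libraries where they do the work, as an engineer would, in place of code of your own. Each camera call takes 0.05 s, during which the arm holds its last target. There are 200 camera calls.

## Working session

There is one attempt and no reset: what is moved stays moved. The work goes in short steps, Python scripts to look and compute and a shell command to move; the robot and the scene stay as the last step left them, time stands still between calls to the robot, and variables do not carry over. Pictures are saved under pics/ and viewed, at most 10 in all, crops included, and the job is handed in when it is done.

```bash
ls; mkdir -p pics; python3 - <<'E'
from rig import ctrl
import cv2,numpy as np
o=ctrl.get_obs();print({k:np.round(v,3) for k,v in o.items()})
for n in("scene","top"):
    m=ctrl.camera_model(n);print(n,np.round(m["mtx"],1).tolist(),np.round(m["R"],3).tolist(),np.round(m["t"],3), -m["R"].T@m["t"])
    cv2.imwrite(f"pics/{n}0.png",ctrl.read_camera(n)[:,:,::-1])
E
```

```text
drive.py
pics
rig.py
{'time': np.float64(0.0), 'qpos': array([-1.188,  0.508, -0.237,  1.501,  0.126,  1.149, -0.155]), 'joint_vel': array([ 0.001,  0.001,  0.001, -0.001, -0.001,  0.001, -0.001]), 'joint_torque': array([-0.0000e+00, -6.2059e+01, -2.1860e+00, -2.4965e+01,  1.3000e-02,
        1.2000e-02, -0.0000e+00]), 'eef_pos': array([0.171, 0.601, 0.249]), 'ee_rot': array([-4.330e-01, -3.111e+00,  3.000e-03]), 'force': array([ 0.478,  0.864, -0.135]), 'ft_torque': array([ 0.044, -0.013, -0.005]), 'grasp_force': np.float64(0.0), 'width': np.float64(0.085)}
scene [[571.9, 0.0, 318.1], [0.0, 571.9, 239.4], [0.0, 0.0, 1.0]] [[0.448, -0.893, -0.026], [-0.434, -0.192, -0.881], [0.782, 0.406, -0.473]] [-0.185  0.302  1.016] [-0.5806298  -0.52019813  0.74178017]
top [[471.3, 0.0, 320.6], [0.0, 471.3, 238.7], [0.0, 0.0, 1.0]] [[-0.016, -0.999, -0.029], [-0.985, 0.021, -0.169], [0.17, 0.026, -0.985]] [0.062 0.522 1.183] [0.31473135 0.02078045 1.25535665]
```

View pics/scene0.png

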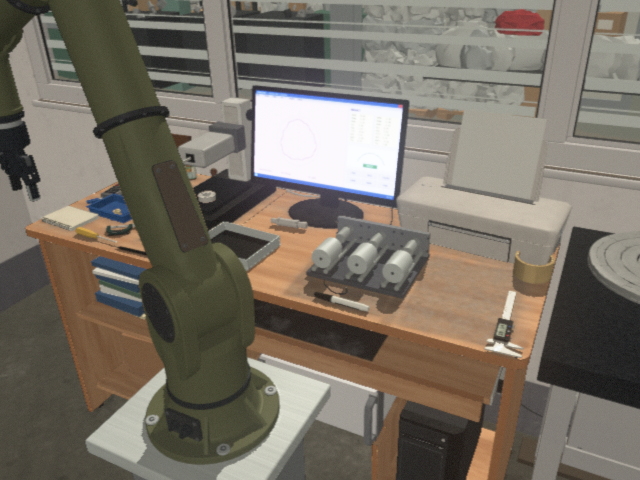

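View pics/top0.png

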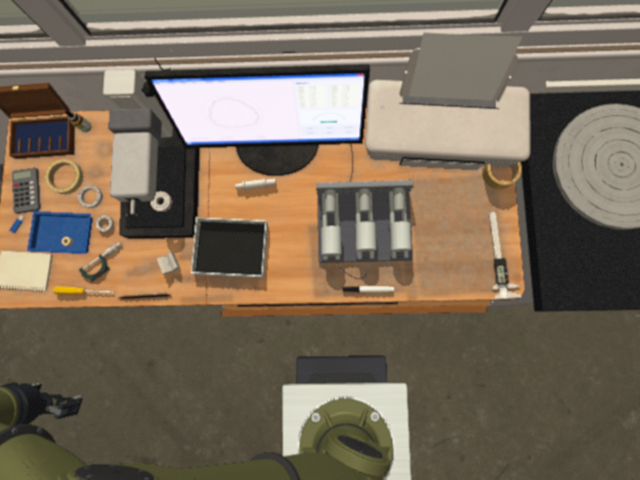

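The scene view shows the gauge at about (370,255) with three sleeves facing the robot and the tray at (240,245). In the top view the gauge is at (365,222), the sleeves at (331,240), (366,236) and (401,235), the tray at (230,247), the V block at (168,263) and the pen at (368,289). I'll enlarge both views to get exact points.

```bash
python3 - <<'E'
import cv2,numpy as np
a=cv2.imread("pics/top0.png")[170:300,180:430]; cv2.imwrite("pics/topc.png",cv2.resize(a,None,fx=3.2,fy=3.2,interpolation=cv2.INTER_CUBIC))
a=cv2.imread("pics/scene0.png")[205:320,200:440]; cv2.imwrite("pics/scenec.png",cv2.resize(a,None,fx=3.2,fy=3.2,interpolation=cv2.INTER_CUBIC))
E
```

```text
(no output)
```

View pics/topc.png

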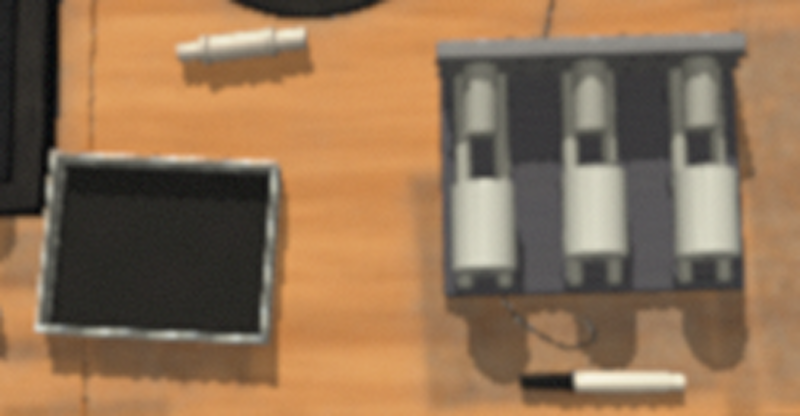

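View pics/scenec.png

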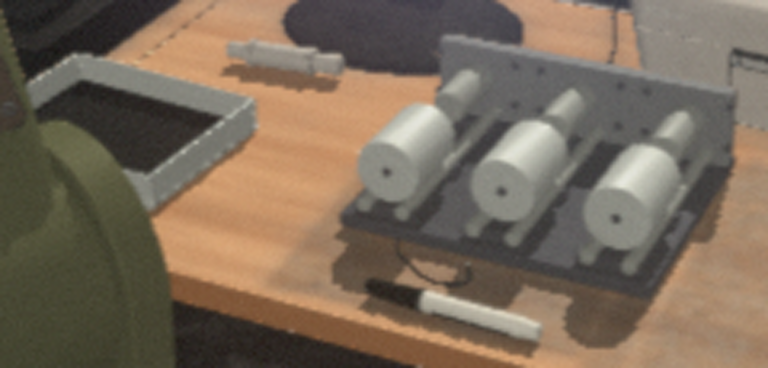

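The enlarged top view shows the back plate's upper edge from (438,43) to (744,36), the base front corners at (446,295) and (741,290), and the tray rim corners at (55,152), (279,165), (267,343) and (38,330). The enlarged scene view shows the cap dots at (387,171), (501,190) and (616,218), the plate's top corners at (443,38) and (735,92), and tray corners at (82,55), (255,100) and (150,175).

```bash
cat > h.py <<'E'
import numpy as np,cv2
from rig import ctrl
M={n:ctrl.camera_model(n) for n in("scene","top")}
def ray(n,p):
    m=M[n];d=m["R"].T@np.linalg.solve(m["mtx"],[p[0],p[1],1.]);return -m["R"].T@m["t"],d/np.linalg.norm(d)
def cast(n,p,z):
    c,d=ray(n,p);return c+d*(z-c[2])/d[2]
def tri(a,b):
    (c1,d1),(c2,d2)=ray("top",a),ray("scene",b)
    s=np.linalg.lstsq(np.c_[d1,-d2],c2-c1,rcond=None)[0];p,q=c1+s[0]*d1,c2+s[1]*d2
    return (p+q)/2,np.linalg.norm(p-q)
T=lambda u,v:(u/3.2+180-.34,v/3.2+170-.34)
S=lambda u,v:(u/3.2+200-.34,v/3.2+205-.34)
E
python3 - <<'E'
from h import *
np.set_printoptions(precision=4,suppress=True)
for n,a,b in [("plateL",(438,43),(443,38)),("plateR",(744,36),(735,92)),("trayFL",(55,152),(82,55)),("trayFR",(279,165),(255,100)),("trayNR",(267,343),(150,175))]: print(n,*tri(T(*a),S(*b)))
for a in[(446,295),(741,290)]: print("base front top",cast("top",T(*a),.01))
for a in[(343,220),(648,295)]: print("base front scene",cast("scene",S(*a),.01))
for a in[(387,171),(501,190),(616,218)]: print("cap dot",cast("scene",S(*a),.05))
for a in[(55,152),(279,165),(267,343),(38,330)]:print("tray",cast("top",T(*a),.03))
# sleeves, top: bright mask
g=cv2.imread("pics/top0.png");h=cv2.cvtColor(g,cv2.COLOR_BGR2HSV)
m=((h[...,1]<50)&(h[...,2]>165)).astype(np.uint8);m[:170]=0;m[275:]=0;m[:,:310]=0;m[:,430:]=0
for c in cv2.findContours(m,0,2)[0]:
    if cv2.contourArea(c)>60:
        r=cv2.minAreaRect(c);print(r,cast("top",r[0],.06))
# sleeve edges near front / open rim: (crop) left,mid,right on axis
for a,b in[((484,272),(484,180)),((596,258),(595,166)),((709,258),(706,166))]:print("sleeve near, rim(top z.076)",cast("top",T(*a),.05),cast("top",T(*b),.076))
# tri of rim top / sleeve crowns: use far-rim top in both views
for a,b in[((484,180),(425,106)),((595,166),(540,124)),((706,166),(650,146))]:print("rim tri",*tri(T(*a),S(*b)))
E
```

```text
plateL [0.6649 0.0623 0.0714] 0.004731565339234694
plateR [ 0.665  -0.1866  0.073 ] 0.001572190419174173
trayFL [0.5934 0.3858 0.0231] 0.00044987888337465437
trayFR [0.5767 0.197  0.0265] 0.0020185502731244398
trayNR [0.4279 0.2052 0.031 ] 0.0009421832865307389
base front top [0.4672 0.0588 0.01  ]
base front top [ 0.4666 -0.1853  0.01  ]
base front scene [0.4603 0.0545 0.01  ]
base front scene [ 0.4595 -0.1895  0.01  ]
cap dot [0.4792 0.0254 0.05  ]
cap dot [ 0.4885 -0.0638  0.05  ]
cap dot [ 0.4861 -0.1543  0.05  ]
tray [0.5917 0.384  0.03  ]
tray [0.5764 0.1956 0.03  ]
tray [0.4282 0.2049 0.03  ]
tray [0.4424 0.3937 0.03  ]
((330.5, 234.0), (15.0, 36.0), 0.0) [0.5327 0.0266 0.06  ]
((400.18585205078125, 230.7876434326172), (34.589881896972656, 16.49671173095703), 86.18592071533203) [ 0.5373 -0.1526  0.06  ]
((365.2780456542969, 230.89755249023438), (34.2332878112793, 15.617376327514648), 88.21009063720703) [ 0.5389 -0.0631  0.06  ]
sleeve near, rim(top z.076) [0.4804 0.0266 0.05  ] [0.5508 0.025  0.076 ]
sleeve near, rim(top z.076) [ 0.49   -0.0638  0.05  ] [ 0.5602 -0.0636  0.076 ]
sleeve near, rim(top z.076) [ 0.4881 -0.1544  0.05  ] [ 0.5583 -0.1515  0.076 ]
rim tri [0.5513 0.0262 0.0702] 0.002580030777419064
rim tri [ 0.5618 -0.0643  0.0688] 0.0004462035639228975
rim tri [ 0.5595 -0.1527  0.0709] 0.0009730446789399432
```
Gauge: plate: back top edge ends at x=0.665, y 0.0623/-0.1866 -> width 249, centre y -0.062... front -0.0635. Yaw ≈ 0 to ~ -0.2deg. Lanes y: 0.0265, -0.0635, -0.153. Length 210 mm; origin x: base front x about 0.464 + .105 = 0.568..., back 0.665-0.105=0.56?? Base front could be at z 0.. front bottom; base heights unknown. With z lower, top cast... Top front at z 0.01: 0.467, scene 0.460. Triangulate gives? Let me take from cap length: rails start x=-0.104. Back plate thick unclear; pins root at 0.075, plate 0.075.. maybe ending 0.105? Plate in top appears rows 37-57 = 20/3.2=6px ≈ 16mm incl front face. Plate 12 mm top → back at ~0.087? Then origin≈0.578? Hmm, but 210 long: asymmetric? "Origin on desk under its middle". Hmm base front at -0.105 => 0.572 → back plate at 0.087+... base could extend from -0.105 to 0.105 but plate... base front ~0.464 → origin 0.569. Use pin nose: tri of pin nose top... Doesn't matter much: push until seat contact/force or stops. Bad sleeve stops 28 mm short of good: distinguishable relative among three. Fine.

Both views agree. The lanes are at y = 0.0265, -0.0635 and -0.153, and gauge yaw is about 0. The caps stand at x = 0.480, 0.489 and 0.487, and the tray centre is (0.510, 0.295). First I'll square the tool and shut the fingers.

```bash
python3 drive.py '0 0 0 -0.0923;0 0 0 -0.0923;0 0 0 -0.0923;-0.025 -0.028 0 0;-0.025 -0.028 0 0;-0.025 -0.028 0 0;-0.025 -0.028 0 0;-0.025 -0.028 0 0;-0.025 -0.028 0 0;-0.025 -0.028 0 0;-0.025 -0.028 0 0;-0.025 -0.028 0 0' 0 20
```

```text
time: 1.1
eef_pos: [0.3966, 0.3475, 0.2501]
ee_rot: [0.0, -3.141, 0.001]
force: [-0.7, 0.2, 0.1]
width: 0.0001
grasp_force: 0.0
```

```bash
python3 drive.py '-0.006 -0.04 0 0;-0.006 -0.04 0 0;-0.006 -0.04 0 0;-0.006 -0.04 0 0;-0.006 -0.04 0 0;-0.006 -0.04 0 0;-0.006 -0.04 0 0;-0.006 -0.04 0 0;0 0 0.035 0;0 0 0.035 0;0 0 0.035 0;0 0 0.035 0'
```

```text
time: 2.1
eef_pos: [0.4437, 0.0288, 0.1091]
ee_rot: [0.002, 3.141, 0.0]
force: [1.3, -0.2, -2.0]
width: -0.0
grasp_force: 0.0
```

```bash
python3 drive.py '0 -0.001 0.027 0;0 -0.001 0.026 0;-0.006 0 0 0;-0.006 0 0 0;-0.006 0 0 0;-0.005 0 0 0;-0.005 0 0 0;-0.005 0 0 0;0 0 0 0'
python3 drive.py '-0.01 0 0 0;-0.01 0 0 0;-0.01 0 0 0'; python3 drive.py '-0.01 0 0 0;-0.01 0 0 0'
```

```text
time: 2.85
eef_pos: [0.478, 0.0273, 0.0581]
ee_rot: [-0.0, 3.14, 0.0]
force: [-0.2, 0.2, -0.2]
width: 0.0001
grasp_force: 0.1
time: 3.1
eef_pos: [0.5068, 0.0272, 0.0577]
ee_rot: [0.0, -3.141, 0.0]
force: [-3.4, -0.1, 0.9]
width: 0.0001
grasp_force: 1.2
time: 3.27
eef_pos: [0.5267, 0.0272, 0.0576]
ee_rot: [0.0, -3.141, 0.0]
force: [-3.1, 0.7, 2.2]
width: -0.0002
grasp_force: 1.6
```

```bash
for i in 1 2 3 4; do python3 drive.py '-0.003 0 0 0;0 0 0 0'|grep -E 'eef|force:'|grep -v grasp; done
```

```text
eef_pos: [0.5309, 0.0272, 0.0575]
force: [-0.3, 0.3, -0.3]
eef_pos: [0.5328, 0.0272, 0.0574]
force: [0.1, 0.5, 0.0]
eef_pos: [0.5355, 0.0272, 0.0573]
force: [-3.2, 0.3, 0.7]
eef_pos: [0.5392, 0.0272, 0.0573]
force: [-1.2, -0.2, 0.6]
```

```bash
python3 drive.py '-0.003 0 0 0;-0.003 0 0 0;0 0 0 0'|grep -E 'eef|^force'; python3 drive.py '-0.003 0 0 0;-0.003 0 0 0;0 0 0 0'|grep -E 'eef|^force'; python3 drive.py '-0.003 0 0 0;0 0 0 0'|grep -E 'eef|^force'; python3 drive.py '-0.003 0 0 0;0 0 0 0'|grep -E 'eef|^force'
```

```text
eef_pos: [0.5417, 0.0272, 0.0568]
force: [-10.8, 0.1, 8.4]
eef_pos: [0.5418, 0.0272, 0.0563]
force: [-27.0, 0.9, 21.0]
eef_pos: [0.5418, 0.0271, 0.0561]
force: [-34.8, 1.3, 26.3]
eef_pos: [0.5418, 0.0271, 0.0559]
force: [-43.0, 1.5, 33.4]
```

It stopped at TCP x = 0.5418 and force built up more than I wanted. I'll back off and look.

```bash
python3 drive.py '0.02 0 0 0;0.04 0 0 0;0.04 0 0 0;0 0 0 0'; python3 - <<'E'
from h import *
for n,s in(("top",np.s_[170:300,300:430]),("scene",np.s_[205:320,290:440])):
    g=ctrl.read_camera(n)[:,:,::-1];cv2.imwrite(f"pics/{n}1.png",g)
a=cv2.resize(cv2.imread("pics/scene1.png")[205:305,300:440],None,fx=4,fy=4,interpolation=2)
b=cv2.resize(cv2.imread("pics/top1.png")[170:270,300:360],None,fx=4,fy=4,interpolation=2)
cv2.imwrite("pics/c1.png",np.hstack([a,b]))
E
```

```text
time: 5.1
eef_pos: [0.4468, 0.0263, 0.0565]
ee_rot: [0.001, -3.13, 0.003]
force: [-2.5, -0.0, -0.5]
width: 0.0001
grasp_force: 0.0
```

View pics/c1.png

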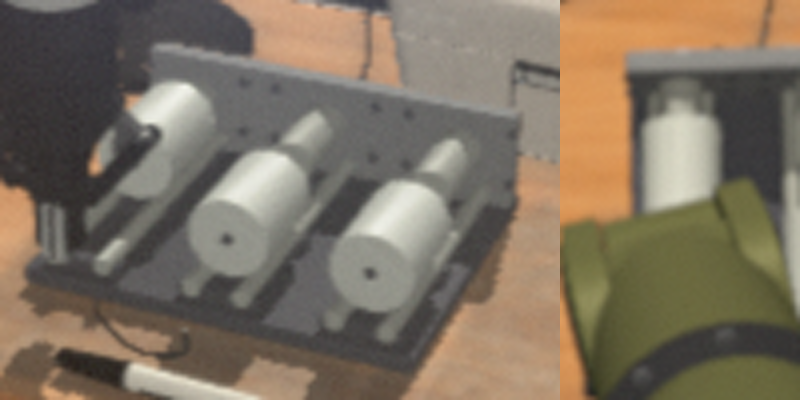

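The first sleeve stops with its rim about 20–25 mm short of the plate: in the right-hand crop the rim is at row 115, the plate foot at row 75, and the pin root is visible between. It is probably the bad one. Next is the middle lane, with each step stopped by force.

```bash
g(){ awk '/eef|^force/;/^force/{gsub(/[\[,]/," ");if($2<-7)e=1}END{exit e}'; }
python3 drive.py '0 -0.03 0 0;0 -0.03 0 0;0 -0.03 0 0;0 0 0 0;-0.015 0 0 0;-0.01 0 0 0;-0.005 0 0 0;-0.005 0 0 0;-0.005 0 0 0;0 0 0 0' | g &&
python3 drive.py '-0.008 0 0 0;-0.008 0 0 0;-0.008 0 0 0;-0.008 0 0 0;-0.008 0 0 0;0 0 0 0' | g &&
python3 drive.py '-0.004 0 0 0;-0.004 0 0 0;-0.004 0 0 0;-0.004 0 0 0;0 0 0 0' | g &&
python3 drive.py '-0.004 0 0 0;-0.004 0 0 0;0 0 0 0' | g && python3 drive.py '-0.004 0 0 0;-0.004 0 0 0;0 0 0 0' | g && python3 drive.py '-0.004 0 0 0;0 0 0 0' | g && python3 drive.py '-0.004 0 0 0;0 0 0 0' | g
```

```text
eef_pos: [0.4982, -0.0627, 0.0573]
force: [0.0, 0.5, 0.3]
eef_pos: [0.5395, -0.0625, 0.0574]
force: [0.4, -0.6, -0.5]
eef_pos: [0.5541, -0.0627, 0.0574]
force: [0.4, -0.2, 0.1]
eef_pos: [0.5619, -0.0628, 0.0573]
force: [-1.7, 0.1, 0.1]
eef_pos: [0.5697, -0.0628, 0.0573]
force: [-0.4, 0.2, -0.0]
eef_pos: [0.57, -0.0628, 0.0569]
force: [-11.2, 0.6, 6.5]
```

The middle sleeve seated at 0.570, exactly 28 mm farther, so it's good. Right lane next.

```bash
g(){ awk '/eef|^force/;/^force/{gsub(/[\[,]/," ");if($2<-7)e=1}END{exit e}'; }
python3 drive.py '0.03 0 0 0;0.04 0 0 0;0.04 0 0 0;0.012 0 0 0;0 -0.03 0 0;0 -0.03 0 0;0 -0.03 0 0;0 0 0 0;-0.012 0 0 0;-0.008 0 0 0;0 0 0 0' | g &&
python3 drive.py '-0.008 0 0 0;-0.008 0 0 0;-0.008 0 0 0;-0.008 0 0 0;-0.008 0 0 0;-0.008 0 0 0;-0.008 0 0 0;-0.008 0 0 0;0 0 0 0' | g &&
python3 drive.py '-0.004 0 0 0;-0.004 0 0 0;-0.004 0 0 0;-0.004 0 0 0;0 0 0 0' | g &&
python3 drive.py '-0.004 0 0 0;-0.004 0 0 0;0 0 0 0' | g && python3 drive.py '-0.004 0 0 0;-0.004 0 0 0;0 0 0 0' | g && python3 drive.py '-0.004 0 0 0;0 0 0 0' | g && python3 drive.py '-0.004 0 0 0;0 0 0 0' | g && python3 drive.py '-0.004 0 0 0;0 0 0 0' | g
```

```text
eef_pos: [0.4739, -0.1527, 0.0576]
force: [1.2, -0.3, 0.6]
eef_pos: [0.5374, -0.1526, 0.0574]
force: [0.9, 0.7, -0.2]
eef_pos: [0.5521, -0.1528, 0.0574]
force: [0.1, -0.5, -0.3]
eef_pos: [0.5598, -0.1528, 0.0573]
force: [-0.8, -0.1, -0.0]
eef_pos: [0.5681, -0.1528, 0.0574]
force: [0.1, -0.2, -1.4]
eef_pos: [0.5703, -0.1527, 0.057]
force: [-3.8, 0.0, 1.8]
eef_pos: [0.5704, -0.1528, 0.0568]
force: [-15.7, 1.5, 11.7]
```

All three are tested and the left one is the reject. I'll withdraw, rise, and look at everything from above to locate it.

```bash
python3 drive.py '0.03 0 0 0;0.04 0 -0.02 0;0 0 -0.04 0;0 0 -0.04 0;0.02 0.035 -0.02 0;0.02 0.035 0 0;0 0.04 0 0;0 0.04 0 0;0 0.03 0 0;0 0 0 0' 0.07; python3 - <<'E'
from h import *
for n in("top","scene"): cv2.imwrite(f"pics/{n}2.png",ctrl.read_camera(n)[:,:,::-1])
a=cv2.resize(cv2.imread("pics/scene2.png")[205:305,320:440],None,fx=3.2,fy=3.2,interpolation=2)
b=cv2.resize(cv2.imread("pics/top2.png")[170:270,300:430],None,fx=3.2,fy=3.2,interpolation=2)
cv2.imwrite("pics/c2.png",np.hstack([a,b]))
E
```

```text
time: 11.37
eef_pos: [0.4701, 0.0321, 0.1754]
ee_rot: [-0.014, 3.138, 0.006]
force: [0.4, 0.9, -0.3]
width: 0.07
grasp_force: 0.0
```

View pics/c2.png

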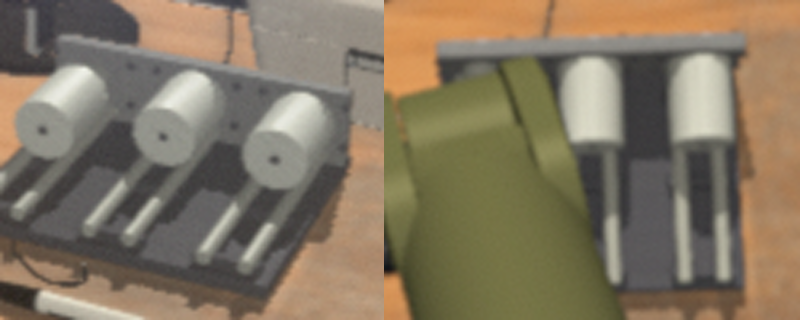

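In the top crop the middle and right sleeves sit against the back plate with no pin showing. The scene crop shows the cap dots at (42,130), (162,136) and (273,159).

```bash
python3 - <<'E'
from h import *
np.set_printoptions(precision=4,suppress=True)
for a in[(42,130),(162,136),(273,159)]:print("cap",cast("scene",(a[0]/3.2+320-.34,a[1]/3.2+205-.34),.05))
print("rim",cast("top",(680/4-140+300-.4,115/4+170-.4),.076), tri((329.6,198.4),((190)/4+300-.4,85/4+205-.4)))
E
```

```text
cap [0.5488 0.0259 0.05  ]
cap [ 0.5778 -0.0633  0.05  ]
cap [ 0.5786 -0.1531  0.05  ]
rim [0.6232 0.027  0.076 ] (array([0.6265, 0.0245, 0.0683]), np.float64(0.0057556128614878205))
```

```bash
python3 drive.py '-0.037 -0.002 0 0;-0.037 -0.002 0 0;-0.037 -0.001 0 0;0 0 0.02 0;0 0 0.02 0;0 0 0 0'
```

```text
time: 11.97
eef_pos: [0.5789, 0.0174, 0.1308]
ee_rot: [-0.004, -3.136, 0.002]
force: [-0.6, -0.3, -0.2]
width: 0.07
grasp_force: 0.0
```

```bash
python3 drive.py '-0.003 0.009 0 0;0 0 0 0;0 0 0 0;0 0 0 0'
```

```text
time: 12.3
eef_pos: [0.5836, 0.0287, 0.1357]
ee_rot: [-0.001, 3.14, -0.0]
force: [0.0, -0.6, 0.0]
width: 0.0703
grasp_force: 0.0
```

```bash
python3 drive.py '0 -0.002 0.02 0;0 0 0.02 0;0 0 0.02 0;0 0 0.015 0;0 0 0.01 0;0 0 0 0;0 0 0 0;0 0 0 0'
```

```text
time: 12.97
eef_pos: [0.5838, 0.0267, 0.0506]
ee_rot: [0.0, 3.14, 0.0]
force: [-0.0, -0.5, -0.3]
width: 0.0701
grasp_force: 0.0
```

```bash
python3 drive.py '0 0 0 0;0 0 0 0;0 0 0 0;0 0 0 0;0 0 0 0;0 0 0 0;0 0 0 0;0 0 0 0' 0.03 40; python3 drive.py '0.005 0 0 0;0.005 0 0 0;0 0 0 0'
```

```text
time: 13.63
eef_pos: [0.5838, 0.0264, 0.0509]
ee_rot: [0.0, 3.139, -0.0]
force: [-0.9, -0.8, 5.9]
width: 0.0517
grasp_force: 40.6
time: 13.88
eef_pos: [0.5739, 0.0264, 0.0509]
ee_rot: [0.0, 3.138, -0.0]
force: [1.0, -1.2, 8.4]
width: 0.0516
grasp_force: 41.9
```

```bash
python3 drive.py '0.01 0 0 0;0.01 0 0 0;0.01 0 0 0;0.01 0 0 0;0.01 0 0 0;0 0 0 0;0 0 -0.005 0;0 0 -0.01 0;0 0 0 0'
```

```text
time: 14.63
eef_pos: [0.5232, 0.0268, 0.0659]
ee_rot: [-0.0, 3.141, 0.0]
force: [0.9, -0.0, -2.3]
width: 0.0516
grasp_force: 42.4
```

```bash
python3 drive.py '0 0 -0.02 0;0 0 -0.03 0;0 0 -0.025 0;0.002 0.033 0 0;0.002 0.034 0 0;0.002 0.034 0 0;0.002 0.034 0 0;0.002 0.034 0 0;0.002 0.033 0 0;0.002 0.033 0 0;0 0.033 0 0;0 0 0 0'; python3 drive.py '0 0 0 0;0 0 0 0;0 0 0 0'; python3 - <<'E'
from h import *
for n in("top","scene"): cv2.imwrite(f"pics/{n}3.png",ctrl.read_camera(n)[:,:,::-1])
E
```

```text
time: 15.63
eef_pos: [0.5067, 0.3037, 0.1395]
ee_rot: [0.014, -3.141, -0.01]
force: [0.3, 2.3, -1.9]
width: 0.0515
grasp_force: 43.0
time: 15.88
eef_pos: [0.5091, 0.2931, 0.1391]
ee_rot: [-0.002, -3.141, 0.002]
force: [0.3, -0.3, -3.0]
width: 0.0514
grasp_force: 43.0
```

```bash
python3 drive.py '0 0 0.025 0;0 0 0.03 0;0 0 0.025 0;0 0 0.015 0;0 0 0.005 0;0 0 0 0;0 0 0 0;0 0 0 0'; g(){ awk '/eef|^force/;/^force/{gsub(/[\[,]/," ");gsub(/\]/,"");if($4>2)e=1}END{exit e}'; }
python3 drive.py '0 0 0.003 0;0 0 0 0;0 0 0 0' |g && python3 drive.py '0 0 0.002 0;0 0 0 0;0 0 0 0' |g && python3 drive.py '0 0 0.0015 0;0 0 0 0;0 0 0 0' |g && python3 drive.py '0 0 0.001 0;0 0 0 0;0 0 0 0' |g
```

```text
time: 16.65
eef_pos: [0.51, 0.2949, 0.0408]
ee_rot: [0.001, 3.14, 0.002]
force: [-0.8, -0.0, -1.6]
width: 0.0516
grasp_force: 43.0
eef_pos: [0.5092, 0.2947, 0.0369]
force: [-1.1, 0.0, -2.5]
eef_pos: [0.509, 0.2946, 0.0344]
force: [-0.4, 0.1, -2.9]
eef_pos: [0.509, 0.2946, 0.0328]
force: [0.1, 0.0, -2.1]
eef_pos: [0.5091, 0.2947, 0.0324]
force: [-1.1, -1.2, 5.1]
```

Contact at the expected height (TCP z = 0.0324). I'll release gently, rise clear and look.

```bash
python3 drive.py '0 0 0 0;0 0 0 0;0 0 0 0;0 0 0 0;0 0 0 0;0 0 0 0' 0.06 20; python3 drive.py '0 0 0 0;0 0 0 0;0 0 0 0' 0.08; python3 drive.py '0 0 -0.01 0;0 0 -0.02 0;0 0 -0.03 0;0 0 -0.04 0;0 0 -0.04 0;0 0 -0.04 0;0.02 0.03 0 0;0.02 0.03 0 0;0.02 0.03 0 0;0.02 0.03 0 0;0.02 0.03 0 0;0 0 0 0'; python3 drive.py '0.02 0.035 0 0;0.02 0.035 0 0;0.02 0.035 0 0;0.02 0.035 0 0;0 0 0 0;0 0 0 0;0 0 0 0;0 0 0 0'; python3 - <<'E'
from h import *
for n in("top","scene"): cv2.imwrite(f"pics/{n}4.png",ctrl.read_camera(n)[:,:,::-1])
cv2.imwrite("pics/c4.png",cv2.resize(cv2.imread("pics/top4.png")[160:310,140:530],None,fx=2,fy=2,interpolation=2))
E
```

```text
time: 18.15
eef_pos: [0.5091, 0.2946, 0.0319]
ee_rot: [0.0, -3.142, 0.0]
force: [0.1, 0.0, -0.6]
width: 0.0599
grasp_force: 0.0
time: 18.4
eef_pos: [0.5091, 0.2946, 0.0319]
ee_rot: [-0.0, 3.142, 0.0]
force: [-1.1, 0.4, 0.4]
width: 0.0801
grasp_force: 0.0
time: 19.4
eef_pos: [0.4021, 0.4522, 0.213]
ee_rot: [0.017, -3.138, -0.009]
force: [-1.4, 1.6, -0.1]
width: 0.0801
grasp_force: 0.0
time: 20.07
eef_pos: [0.3305, 0.5832, 0.2123]
ee_rot: [0.003, 3.141, -0.001]
force: [-0.0, 0.1, 0.2]
width: 0.0799
grasp_force: 0.0
```

View pics/c4.png

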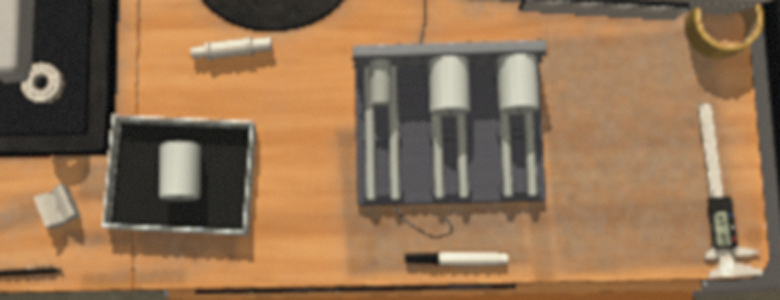

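The reject lies in the middle of the tray at (180,170), the good sleeves are home at (450,82) and (520,80), and the bystanders haven't moved. I'm handing in.

```bash
python3 -c "
from rig import ctrl
print(ctrl.close_job())"
```

```text
the job is handed in; nothing more can be done
None
```

The middle and right sleeves are fully home, and the left one stopped 28 mm short and now lies in the tray, but I over-pushed it to about 45 N against its stop before backing off, more than "without forcing" allows; handed in at about 20 s.

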